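# Clamp a carved panel and knock the stop dog down

### The job

Lock the carved panel on its holding board: turn the swing clamp's knob clockwise until it clicks past its detent and the arm lies over the panel. Only then pick up the wooden mallet by its handle and knock the sprung stop dog beside the panel down until it catches and stays below the panel's face, using the mallet only and not hitting the panel with it. Finally stand the mallet upright on its cork mat again, head fully on the mat, and leave the panel, the paint bottle, the brush jar and the gouge where they are.

Things in the scene. Friction and masses are not known exactly. Their poses are not given: they have to be found in the camera images.
- board: Holding board, fixed: plywood 240 (x) by 330 (y) by 18 mm. Origin: centre of its underside, on the bench top; z up. In its frame: panel at (0, 0) between dark wooden ledges 10 mm high; swing clamp at (0, -105 mm) on a round dark steel housing, 56 mm diameter, top 39 mm above the bench; stop dog at (0, +125 mm).
- panel: Loose carved wooden panel 150 by 150 by 20 mm, 0.32 kg, lying on the board with its top face 38 mm above the bench. Origin: centre of its underside.
- clamp_grip (a point): Grip point on the vertical axis of the clamp's knob, 72 mm above the bench. Knob: black upright bar 46 mm long (this point's x), 14 mm thick (y), from 48 to 88 mm above the bench. Under it, turning with it, a steel arm (22 mm wide, 40 to 48 mm above the bench) reaches 60 mm from the axis along this point's +x, and a 44 mm disc, top 49 mm.
- clamp (a joint): Knob angle, rad: 0 to 1.45 (end stop), growing clockwise seen from above; starts at 0 to 0.2. At 1.35 the arm points along the board's +y, square over the panel. A spring ball resists from 0.3 (up to 0.35 N m); crest at 0.75. Let go near the crest it may stay halfway or spring back; from about 0.95 on it snaps on by itself to 1.15 or more and stays locked.
- dog_top (a point): Centre of the flat round steel top (22 mm diameter) of the stop dog: a sprung post 18 mm thick with a flat toe, 30 mm wide at its end, reaching 48.5 mm from the post's axis towards the panel. The top is 50 mm above the bench at the start (12 mm above the panel's face), about 35 mm when caught down.
- dog (a joint): How far the stop dog is pressed down, m: 0 (up) to 0.016 (bottom). Pushing it down takes up to about 14 N near the start, less later; from about 0.011 on it drops to about 0.0145 by itself and stays down. Let go at 0.007 to 0.010 it may stay halfway; earlier it springs up.
- mallet: Wooden mallet, about 0.36 kg (0.29 to 0.45), standing on one striking face. Origin: centre of that lower face; z up. Head 56 (x) by 50 (y) by 66 mm (z, between striking faces). The level handle, 20 mm wide, 25 mm high, leaves the head's middle (33 mm above the face) along -x, to 177 mm from the origin. Centre of mass about 11 mm from the head's axis, on the handle's side.
- mallet_grip (a point): Where to hold the mallet: on the centre line of the handle, 50 mm from the head's axis along the mallet's -x and 33 mm above the lower striking face. Axes as the mallet's.
- mat: Cork mat 160 by 160 by 6 mm, fixed on the bench; the mallet stands near its middle at the start. Origin: centre of its underside; its top is 6 mm above the bench.
- paint: Grey paint bottle, 52 mm diameter, 120 mm high, standing loose on the bench. Origin: centre of its underside. Not to be disturbed.
- brushes: Glass jar with brushes, 72 mm diameter, 85 mm high (brushes to 190 mm), standing loose. Origin: centre of its underside. Not to be disturbed.
- gouge: Carving gouge, about 210 mm long, lying along its x axis, wooden handle 22 mm thick. Origin: on the bench near its middle. Not to be disturbed.
Things that resemble listed ones, but are neither listed nor needed, are in the scene too. Of the things like the mallet, leave any that is blue; of the rest the smaller one is meant.

How it is judged:
By the outcome, as a careful person would: the job done as asked, in the order asked, and still so for the second after the job is handed in, with the robot touching nothing.
It also fails if it takes over 61 s, if anything falls off the work surface, if the arm or the gripper's body presses on something with over 40 N, if the wrist force passes 120 N, or if a joint passes its speed limit or range.

### The arm

A 6-joint arm with a two-finger parallel gripper is mounted at the origin on the work surface. World frame = base frame: x ahead of the robot, y to its left, z up, the work surface at z = 0. Lengths are in mm, angles in rad, forces in N, time in s.
With the tool pointing down it reaches from about 275 to 775 mm from the base axis. Payload 14.6 kg.
Tool frame: the origin (TCP) lies midway between the tips of the shut fingers; the grasp point (between the pads) lies 19 mm behind it (r.grip_point_offset is the distance from the TCP to the grasp point, in mm); z points along the fingers, y is the line along which they close (so a half turn about z gives the same grasp; the last joint's range is limited). The gripper opens to 85 mm and grips with 20 to 120 N. Pads are 22 mm wide; open, the fingers measure 114 mm over their backs; the gripper's body (76 mm by 85 mm) begins 54 mm behind the grasp point. The pads swing forward as they close: fully open they stand 13 mm farther back than shut.
Start: joints at [-1.473, 0.263, -0.048, 1.259, 0, 1.415], TCP at [131.304, -508.318, 231.278] pointing down, gripper open.
Joint ranges: [-2.65, 2.65], [-0.89, 1.7], [-1.18, 1.37], [-2.13, 2.11], [-1.35, 1.29], [-3.14, 3.14]. Speed limits (rad/s): [1.89, 1.89, 2.57, 2.79, 3.14, 3.14].

### API

Orientations are given as a rotation vector (axis times angle).
In Python, from workcell import r gives the robot as it stands.
- The arm moves only by the shell command python3 -m jog 'ROWS'. ROWS is JSON, one flat list of numbers, 7 for each row, row after row: the opening, from 0 (shut) to 1 (fully open), then the shift along the world's x, y, z in units of 3 cm (1.0 is 3 cm), then the turn, a rotation vector about the world's x, y, z in units of 0.1 rad (1.0 is 0.1 rad). In form: [fingers, dx, dy, dz, wx, wy, wz, fingers, dx, dy, dz, wx, wy, wz, ...]. A call has 1 to 5 rows; each row shifts and turns the commanded pose from where the row before left it; what a row does not reach is not made up. A row lasts 1/12 s, in which the tool goes at most 41.7 mm and 7.16 degrees, less where a joint would pass 70% of its speed; a pose out of reach is approached as far as the arm can. A call with a number of a shift or a turn outside -1 to 1 is refused whole. A call with a gripper value outside its range is refused whole. The fingers move at their own pace and stop on an object; the grip force is fixed at half the most. Time passes only in rows, so rows that do not move let the fingers close. It gives the time, the measured TCP pose, the force, the opening and the grip force at its end, in the units of the state.
- r.read_state(): the state, without advancing time (a new reading comes with each control period).
- r.camera(name): name is "scene" or "top" or "wrist"; returns a dict with "frame" (480x640x3 uint8, red, green, blue), "fx", "fy", "cx", "cy" (pixels), "view" (4x4, takes a point from world to camera coordinates). Camera axes: x right, y down, z forward; pixel columns grow to the right and rows downward; lengths in mm; the calibration is good to about 2 mm. A picture is of the moment at which its call begins. There is no depth.
- r.close_job(): hands the job in; it is judged then, once.
Trained networks look in a picture, given as the dict that the camera call returned (one of the last four; its "shot" number tells which), for a name from the list of things; names that differ only in an ending like _2 or _b are one class to them, and where a whole thing is asked for, a point or a joint stands for the part that bears it (a point fixed in the world has none). Each returns a list of dicts, best first, with "p" (0 to 1); they miss things now and then, are a little off and sometimes report something else, mostly with a low value. They report only what shows in the picture. A call takes as long as a camera call. They do not tell look-alikes from the thing itself.
- r.look_for(picture, label): "box" ([centre column, centre row, width, height] in pixels, round what is visible of it).
The state is a dict: "t": time; "q": joint angles; "qd": joint speeds; "joint_efforts": joint torques, N m; "tool_pos": TCP position; "tool_rot": TCP orientation; "ft_force": force on the tool from outside, world axes, zero at the start; "torque": the same for the moment, N m; "finger_gap": opening from 0.0 (shut) to 1.0 (fully open); "grip_force": force on a finger pad.
Only numpy, scipy, OpenCV 4.12 (cv2) and the standard library are available. Lean on these libraries where they do the work, as an engineer would, in place of code of your own. Each camera call takes 0.05 s, during which the arm holds its last target. There are 200 camera calls.

## Working session

There is one attempt and no reset: what is moved stays moved. The work goes in short steps, Python scripts to look and compute and a shell command to move; the robot and the scene stay as the last step left them, time stands still between calls to the robot, and variables do not carry over. Pictures are saved under pics/ and viewed, at most 10 in all, crops included, and the job is handed in when it is done.

```bash
mkdir -p pics; ls
cat > h.py <<'E'
import numpy as np, cv2
from workcell import r
def ray(c,u,v,z):
    V=np.array(c["view"]);R=V[:3,:3];t=V[:3,3];o=-R.T@t
    d=R.T@np.array([(u-c["cx"])/c["fx"],(v-c["cy"])/c["fy"],1]);return o+d*(z-o[2])/d[2]
def proj(c,p):
    V=np.array(c["view"]);q=V[:3,:3]@np.array(p,float)+V[:3,3];return q[0]/q[2]*c["fx"]+c["cx"],q[1]/q[2]*c["fy"]+c["cy"]
def save(c,n,crop=None,s=1):
    f=c["frame"][:,:,::-1]
    if crop: x0,y0,x1,y1=crop;f=f[y0:y1,x0:x1]
    cv2.imwrite("pics/"+n,cv2.resize(f,None,fx=s,fy=s,interpolation=cv2.INTER_CUBIC))
E
python3 - <<'E'
from h import *
for n in("top","scene"):
    c=r.camera(n);save(c,n+"1.png");np.save(n+".npy",c,allow_pickle=True)
    V=np.array(c["view"]);print(n,(-V[:3,:3].T@V[:3,3]).round(),V[2,:3].round(2),c["fx"])
    for l in["mallet","mallet_grip","clamp_grip","dog_top","mat","board","panel","paint","brushes","gouge"]:
        print(l,[(np.round(d["box"]).astype(int).tolist(),round(d["p"],2)) for d in r.look_for(c,l)[:4]])
s=r.read_state();print(s)
E
```

```text
pics
top [ 327.  -86. 1821.] [ 0.06  0.   -1.  ] 598.0716761465723
mallet [([494, 199, 56, 59], 0.92), ([403, 319, 44, 75], 0.64)]
mallet_grip [([407, 318, 42, 75], 0.93), ([419, 232, 44, 66], 0.68), ([496, 202, 53, 56], 0.68)]
clamp_grip [([296, 204, 12, 26], 0.49)]
dog_top [([404, 220, 58, 56], 0.53)]
mat [([406, 218, 65, 61], 0.78)]
board []
panel [([263, 208, 64, 61], 0.85)]
paint [([157, 201, 23, 22], 0.73)]
brushes [([138, 248, 43, 32], 0.58), ([263, 210, 63, 65], 0.58)]
gouge [([385, 145, 67, 12], 0.64)]
scene [1212. -466.  836.] [-0.68  0.33 -0.66] 471.2293960137686
mallet [([94, 376, 86, 102], 0.96), ([190, 220, 76, 65], 0.78), ([201, 305, 75, 51], 0.72)]
mallet_grip [([95, 377, 88, 100], 0.77), ([193, 221, 72, 65], 0.66), ([200, 305, 76, 58], 0.55)]
clamp_grip [([362, 273, 23, 21], 0.77)]
dog_top [([422, 241, 18, 18], 0.75)]
mat [([226, 321, 94, 79], 0.6)]
board [([224, 323, 92, 77], 0.67), ([393, 272, 159, 116], 0.57)]
panel [([399, 264, 79, 63], 0.81)]
paint [([503, 230, 26, 47], 0.72), ([199, 306, 73, 60], 0.48)]
brushes [([484, 182, 40, 68], 0.82)]
gouge [([286, 393, 104, 43], 0.58)]
{'t': 1.1, 'q': array([-1.47329729e+00,  2.63107698e-01, -4.83138924e-02,  1.25940135e+00,
        1.29891887e-05,  1.41551845e+00]), 'qd': array([ 0.00084412,  0.00109498,  0.00173067, -0.00125274,  0.00043145,
        0.00015297]), 'joint_efforts': array([ 8.86585549e-04, -6.37433553e+01,  3.84769642e+01,  9.83808641e-04,
       -8.73158433e-05, -1.32040205e-05]), 'tool_pos': array([ 131.30865354, -508.3107538 ,  231.26918455]), 'tool_rot': array([-3.11650806e+00, -3.96001469e-01, -2.16020470e-05]), 'ft_force': array([-0.03820187,  0.33172925, -0.35218435]), 'torque': array([ 0.02608281, -0.00030537, -0.00807666]), 'grip_force': 0.0, 'finger_gap': 1.0016349854720463}
```

Run:
```python
from h import *
c=np.load("top.npy",allow_pickle=True).item()
save(c,"topcrop.png",(120,120,540,400),1.9)
```

```text
(no output)
```

View pics/topcrop.png

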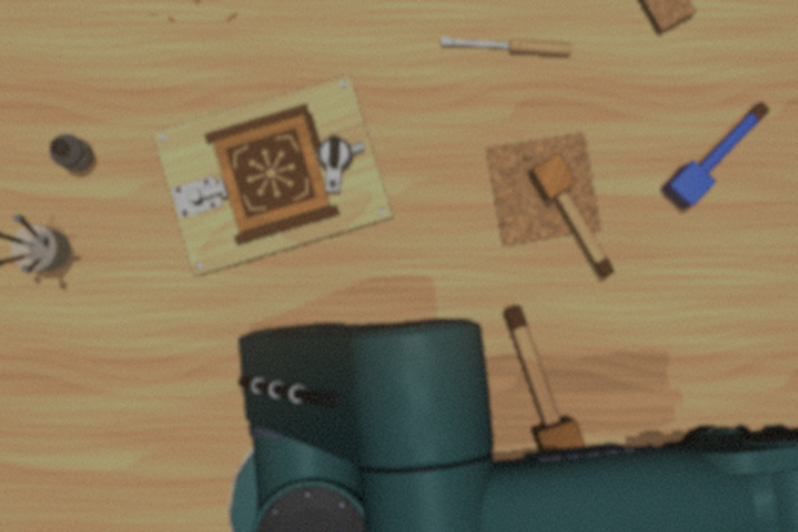

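View pics/scene1.png

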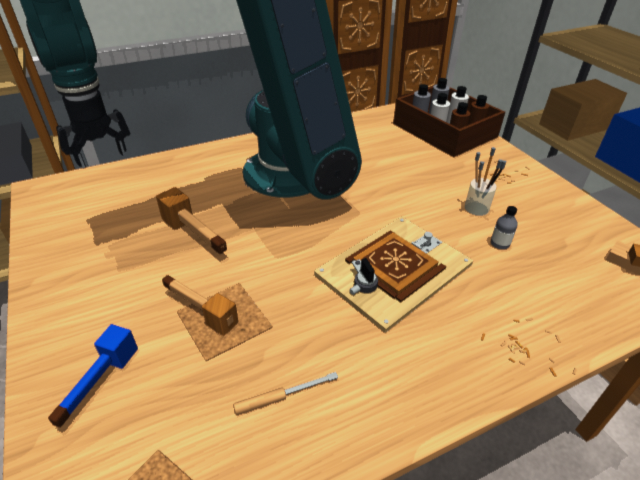

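Scene view: the mallet-like things are the blue one at (94,376), the big one at (190,220) on the bare bench and the smaller one at (201,305) on the mat. The last is the one I want. In the top view it is at about (410,212), the clamp knob at (296,203), and the dog at about (225,222). I'll measure from the top picture next.

```bash
cat > m.py <<'E'
from h import *
c=np.load("top.npy",allow_pickle=True).item()
P=lambda u,v,z:ray(c,u/1.9+120,v/1.9+120,z)
k=np.array([P(157,134,18),P(347,78,18),P(392,216,18),P(197,275,18)])  # x+y+? corners
print(k.round(),[np.linalg.norm(k[i]-k[(i+1)%4]).round() for i in range(4)])
o=k.mean(0);by=(k[0]+k[3]-k[1]-k[2]);by/=np.linalg.norm(by);bx=np.array([by[1],-by[0],0])
print("board",o.round(1),by.round(3),"yaw",np.arctan2(bx[1],bx[0]))
for n,d in(("clamp",-105),("dog",125)):
    p=o+by*d;p[2]=72 if n=="clamp" else 50;q=proj(c,p);print(n,p.round(1),(np.array(q)-120)*1.9)
m=np.array([P(487,148,6),P(582,133,6),P(603,232,6),P(503,245,6)]);print("mat",m.mean(0).round(1),[np.linalg.norm(m[i]-m[(i+1)%4]).round() for i in range(4)])
print("mallet headtop",P(552,173,72).round(1),"handle end",P(605,268,45).round(1))
print("big",P(556,430,66).round(1),P(514,318,45).round(1))
E
python3 m.py
```

```text
[[ 593.  257.   18.]
 [ 682.  -47.   18.]
 [ 460. -118.   18.]
 [ 368.  192.   18.]] [np.float64(317.0), np.float64(233.0), np.float64(323.0), np.float64(235.0)]
board [525.8  71.1  18. ] [-0.283  0.959  0.   ] yaw 0.28640383384724616
clamp [555.5 -29.6  72. ] [335.32863014 152.19996829]
dog [490.5 191.   50. ] [194.87890302 196.10108175]
mat [ 502.3 -361.4    6. ] [np.float64(155.0), np.float64(163.0), np.float64(161.0), np.float64(158.0)]
mallet headtop [ 521.3 -364.6   72. ] handle end [ 374.7 -449.4   45. ]
big [ 126.6 -365.7   66. ] [ 297.5 -306.2   45. ]
```

```bash
python3 -m jog '[1,0.5,0.5,0,0,0,1,1,0.5,0.5,0,0,0,1,1,0.5,0.5,0,0,0,1,1,0.5,0.5,0,0,0,1,1,0.5,0.5,0,0,0,1]'; for i in 1 2 3 4; do :; done
```

```text
t: 1.52
tool_pos: [206.9, -432.6, 231.3]
tool_rot: [2.919, 1.162, 0.0]
ft_force: [-0.1, -0.9, 0.1]
finger_gap: 0.997
grip_force: 0.0
```

```bash
python3 -m jog '[1,0.5,0.6,0,0,0,1,1,0.5,0.6,0,0,0,1,1,0.5,0.6,0,0,0,1,1,0.5,0.6,0,0,0,1,1,0.5,0.6,0,0,0,1]'; python3 -m jog '[1,0.5,0.6,0,0,0,1,1,0.5,0.6,0,0,0,1,1,0.5,0.6,0,0,0,1,1,0.5,0.6,0,0,0,1,1,0.5,0.6,0,0,0,1]'; python3 -m jog '[1,0.5,0.6,0,0,0,1,1,0.5,0.6,0,0,0,1,1,0.5,0.6,0,0,0,1,1,0.5,0.6,0,0,0,1,1,0.5,0.6,0,0,0,1]'
```

```text
t: 1.93
tool_pos: [281.9, -342.4, 231.4]
tool_rot: [2.541, 1.848, -0.0]
ft_force: [0.1, 0.4, 0.3]
finger_gap: 1.004
grip_force: 0.0
t: 2.35
tool_pos: [356.9, -252.3, 231.4]
tool_rot: [2.004, 2.419, 0.0]
ft_force: [-0.0, -0.9, 0.3]
finger_gap: 1.0
grip_force: 0.0
t: 2.77
tool_pos: [431.9, -162.3, 231.4]
tool_rot: [1.343, 2.84, -0.0]
ft_force: [0.4, -0.4, -0.2]
finger_gap: 1.005
grip_force: 0.0
```

```bash
python3 -m jog '[1,0.5,0.55,0,0,0,1,1,0.5,0.55,0,0,0,1,1,0.5,0.55,0,0,0,1,1,0.5,0.55,0,0,0,1,1,0.5,0.55,0,0,0,1]'; python3 -m jog '[0.6,0.5,0.55,0,0,0,1,0.6,0.5,0.55,0,0,0,1,0.6,0.5,0.55,0,0,0,1,0.6,0.1,0,0,0,0,0.5,0.6,0,0,0,0,0,0]'
python3 - <<'E'
from h import *
c=r.camera("wrist");save(c,"w1.png");np.save("w1.npy",c,allow_pickle=True)
V=np.array(c["view"]);print((-V[:3,:3].T@V[:3,3]).round(),V[:3,:3].round(2),c["fx"])
print(r.look_for(c,"clamp_grip")[:2]); print("proj",proj(c,[555.5,-29.6,88]))
E
```

```text
t: 3.18
tool_pos: [507.0, -79.8, 231.3]
tool_rot: [0.599, 3.084, -0.0]
ft_force: [-0.0, -1.2, -0.1]
finger_gap: 1.0
grip_force: 0.0
t: 3.6
tool_pos: [555.0, -30.5, 230.9]
tool_rot: [-0.055, -3.141, -0.0]
ft_force: [-0.3, 0.6, -0.6]
finger_gap: 0.601
grip_force: 0.0
[479. -28. 373.] [[ 0.04  1.    0.  ]
 [ 0.95 -0.03  0.3 ]
 [ 0.3  -0.01 -0.96]] 379.93208556461195
[{'box': [325.2, 204.7, 49.9, 108.7], 'p': 0.8}, {'box': [422.7, 166.9, 409.0, 333.9], 'p': 0.5}]
proj (np.float64(319.74908172581445), np.float64(229.51435725755206))
```

View pics/w1.png

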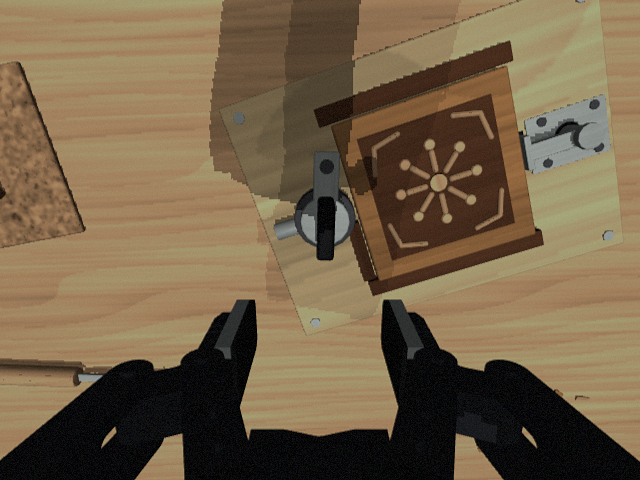

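Run:
```python
from h import *
c=np.load("w1.npy",allow_pickle=True).item()
print("disc",ray(c,324.5,219,49),"top",ray(c,326,229,88),"armtip",ray(c,326,152,48),"dogtop",ray(c,590,136,50))
k=np.array([ray(c,*p,38) for p in((332,127),(506,67),(536,233),(377,280))]);print("panel",k.round(1),k.mean(0))
print("screws",[ray(c,*p,18).round(1) for p in((239,118),(315,323),(608,236),(581,0))])
f=c["frame"][180:270,290:365].astype(int).sum(2)
m=(f<110).astype(np.uint8);n,l,s,ce=cv2.connectedComponentsWithStats(m);i=1+s[1:,4].argmax();print(s[i],ce[i]+[290,180],cv2.minAreaRect(np.argwhere(l==i)[:,::-1].astype(np.float32)))
save(c,"w1k.png",(265,130,395,290),4)
```

```text
disc [556.63829099 -25.34220267  49.        ] top [555.26226242 -24.73200702  88.        ] armtip [499.60576724 -22.28245033  48.        ] dogtop [494.51029074 194.20850258  50.        ]
panel [[479.9 -16.4  38. ]
 [438.7 125.2  38. ]
 [579.5 168.   38. ]
 [620.7  22.8  38. ]] [529.67417597  74.90540188  38.        ]
screws [array([469.4, -98.1,  18. ]), array([675.4, -38.6,  18. ]), array([591.1, 250.2,  18. ]), array([388.2, 190. ,  18. ])]
[  26   17   20   63 1080] [325.3787037  228.00648148] ((35.48531723022461, 48.01386260986328), (17.992656707763672, 62.31742477416992), 1.6365768909454346)
```

View pics/w1k.png

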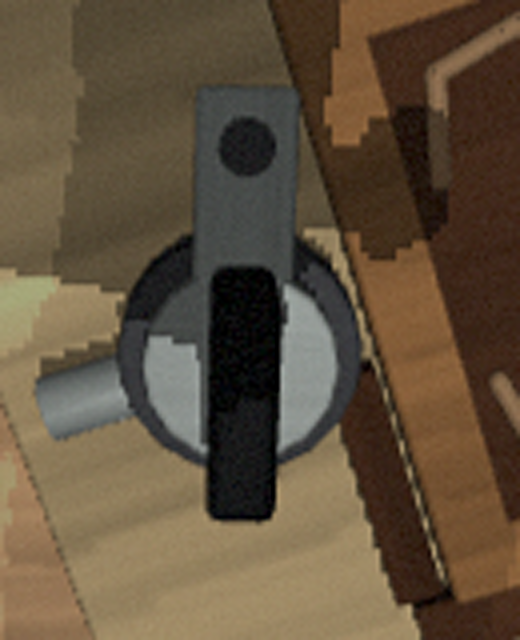

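The wrist view shows the knob bar centred at (326,229) with the arm pointing up (−x), and the knob is at about (556,−25). The tool is already lined up in yaw.

```bash
python3 -m jog '[0.6,0.03,0.18,-0.8,0,0,0,0.6,0,0,-1,0,0,0,0.6,0,0,-1,0,0,0,0.6,0,0,-1,0,0,0,0.6,0,0,-1,0,0,0]'; python3 -m jog '[0.6,0,0,-0.7,0,0,0,0.6,0,0,-0.35,0,0,0,0.6,0,0,0,0,0,0,0,0,0,0,0,0,0,0,0,0,0,0,0,0]';python3 -m jog '[0,0,0,0,0,0,0,0,0,0,0,0,0,0,0,0,0,0,0,0,0]'
```

```text
t: 4.12
tool_pos: [554.6, -26.5, 86.4]
tool_rot: [0.066, 3.14, -0.0]
ft_force: [0.7, -1.2, 1.0]
finger_gap: 0.602
grip_force: 0.0
t: 4.53
tool_pos: [555.6, -26.3, 56.9]
tool_rot: [0.063, 3.14, -0.0]
ft_force: [-0.2, 0.8, -0.5]
finger_gap: 0.324
grip_force: 0.0
t: 4.78
tool_pos: [555.7, -25.4, 57.1]
tool_rot: [0.061, 3.139, 0.002]
ft_force: [-1.7, 5.9, 8.0]
finger_gap: 0.159
grip_force: 58.8
```

```bash
python3 -m jog '[0,0,0,0,0,0,-1,0,0,0,0,0,0,-1,0,0,0,0,0,0,-1,0,0,0,0,0,0,-1]'; python3 -m jog '[0,0,0,0,0,0,-1,0,0,0,0,0,0,-1,0,0,0,0,0,0,-1,0,0,0,0,0,0,-1]';python3 -m jog '[0,0,0,0,0,0,-1,0,0,0,0,0,0,-1,0,0,0,0,0,0,-1,0,0,0,0,0,0,-0.5,0,0,0,0,0,0,0]'
```

```text
t: 5.12
tool_pos: [556.0, -24.0, 57.2]
tool_rot: [0.689, 3.063, 0.007]
ft_force: [2.1, 18.6, 7.5]
finger_gap: 0.154
grip_force: 59.3
t: 5.45
tool_pos: [556.8, -22.8, 57.2]
tool_rot: [1.283, 2.866, 0.013]
ft_force: [6.7, 27.9, 4.5]
finger_gap: 0.155
grip_force: 58.8
t: 5.87
tool_pos: [557.9, -22.1, 57.2]
tool_rot: [1.76, 2.601, 0.016]
ft_force: [13.9, 30.9, -0.4]
finger_gap: 0.156
grip_force: 58.5
```

```bash
python3 -m jog '[0.5,0,0,0,0,0,0,0.5,0,0,0,0,0,0,0.5,0,0,0,0,0,0,0.5,0,0,0.5,0,0,0,0.5,0,0,1,0,0,0]'; python3 -m jog '[0.5,0,0,1,0,0,0,0.5,0,0,1,0,0,0,0.5,0,0,1,0,0,0,0.5,0,0,1,0,0,0,0.5,0,0,0,0,0,0]'
python3 - <<'E'
from h import *
c=r.camera("wrist");save(c,"w2.png");np.save("w2.npy",c,allow_pickle=True)
E
```

```text
t: 6.28
tool_pos: [553.4, -25.9, 99.1]
tool_rot: [-1.758, -2.599, 0.003]
ft_force: [0.6, 0.3, -0.0]
finger_gap: 0.5
grip_force: 0.0
t: 6.7
tool_pos: [556.9, -26.5, 226.4]
tool_rot: [1.756, 2.596, 0.004]
ft_force: [1.1, 0.8, 0.5]
finger_gap: 0.499
grip_force: 0.0
```

View pics/w2.png

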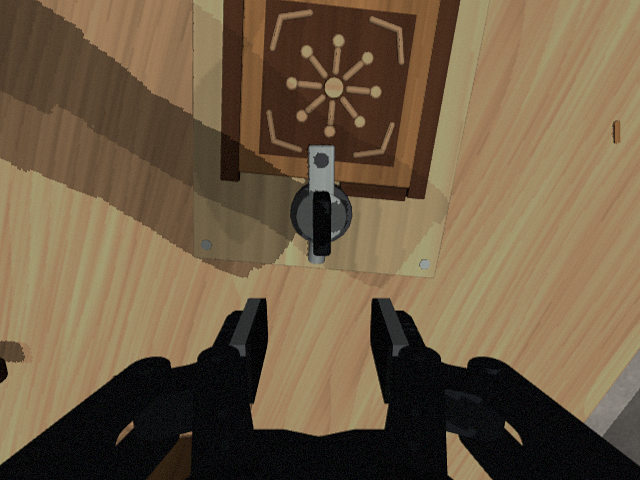

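The picture shows the clamp arm lying over the panel, with its tip at (321,155) and the knob at (322,215). The clamp is locked and the panel hasn't moved. Next I'll go to the mallet.

```bash
python3 -m jog '[0.6,-0.15,-0.7,0,0,0,1,0.6,-0.15,-0.7,0,0,0,1,0.6,-0.15,-0.7,0,0,0,1,0.6,-0.15,-0.7,0,0,0,1,0.6,-0.15,-0.7,0,0,0,1]'; python3 -m jog '[0.6,-0.15,-0.7,0,0,0,1,0.6,-0.15,-0.7,0,0,0,1,0.6,-0.15,-0.7,0,0,0,1,0.6,-0.15,-0.7,0,0,0,1,0.6,-0.15,-0.7,0,0,0,1]';  python3 -m jog '[0.6,-0.15,-0.7,0,0,0,1,0.6,-0.15,-0.7,0,0,0,1,0.6,-0.15,-0.7,0,0,0,1,0.6,-0.15,-0.7,0,0,0,1,0.6,-0.15,-0.7,0,0,0,1]'; python3 -m jog '[0.6,-0.17,-0.8,0,0,0,1,0.6,-0.15,-0.8,0,0,0,1,0.6,0,0,0,0,0,0]'
python3 - <<'E'
from h import *
c=r.camera("wrist");save(c,"w3.png");np.save("w3.npy",c,allow_pickle=True)
c=r.camera("top");np.save("top2.npy",c,allow_pickle=True)
E
```

```text
t: 7.17
tool_pos: [531.9, -131.9, 219.9]
tool_rot: [-1.053, -2.958, 0.0]
ft_force: [0.3, -0.0, 0.5]
finger_gap: 0.6
grip_force: 0.0
t: 7.58
tool_pos: [509.3, -236.9, 219.8]
tool_rot: [-0.289, -3.127, -0.001]
ft_force: [0.5, 0.1, 0.1]
finger_gap: 0.604
grip_force: 0.0
t: 8.0
tool_pos: [486.9, -341.9, 219.8]
tool_rot: [0.494, -3.102, -0.001]
ft_force: [-0.1, -0.1, 0.9]
finger_gap: 0.603
grip_force: 0.0
t: 8.25
tool_pos: [476.8, -392.3, 219.2]
tool_rot: [0.799, -3.037, -0.001]
ft_force: [-0.1, -0.7, 0.2]
finger_gap: 0.599
grip_force: 0.0
```

View pics/w3.png

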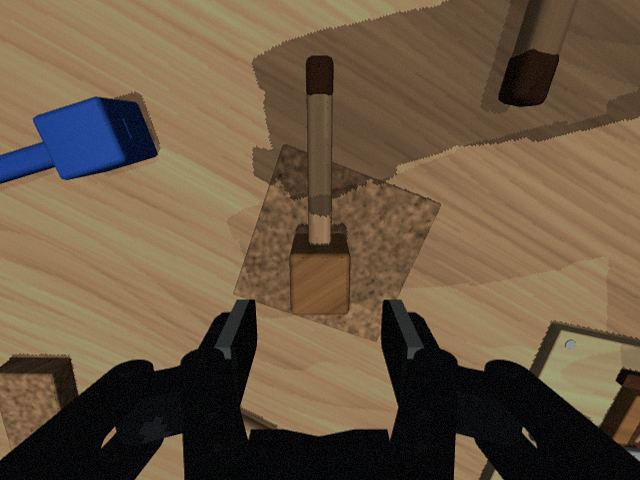

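Run:
```python
from h import *
c=np.load("w3.npy",allow_pickle=True).item()
k=np.array([ray(c,*p,72) for p in((291,253),(349,253),(350,313),(291,315))]);h=k.mean(0)
print([np.linalg.norm(k[i]-k[(i+1)%4]).round(1) for i in range(4)],"head",h)
e=ray(c,320,57,51);j=ray(c,319.5,215,51);d=h-e;d[2]=0;print("handle end",e,np.linalg.norm(d));d/=np.linalg.norm(d)
print("yaw",np.arctan2(d[1],d[0]), "grip",h-50*d)
print("big handle width etc: w small",np.linalg.norm(ray(c,307,150,51)-ray(c,332,150,51)))
m=np.array([ray(c,*p,6) for p in((284,146),(440,204),(378,340),(234,292))]);print("mat",m.mean(0),np.linalg.norm(m[0]-m[1]),np.linalg.norm(m[0]-m[3]))
s=r.read_state();print(s["q"].round(3),s["tool_rot"],"toolyaw-pi",2*np.arctan2(s["tool_rot"][1],s["tool_rot"][0])%(2*np.pi)-np.pi)
```

```text
[np.float64(46.6), np.float64(53.6), np.float64(50.0), np.float64(55.4)] head [ 518.01702247 -366.92835306   72.        ]
handle end [ 366.82476354 -452.54835708   51.        ] 173.75236472819728
yaw 0.5152705571612336 grip [ 474.50905089 -391.56686781   72.        ]
big handle width etc: w small 19.88051644949862
mat [ 504.20450381 -358.75672956    6.        ] 156.09663895477118 154.43896229815107
[-0.816  0.427  0.171  1.317 -0.    -1.325] [ 7.89675162e-01 -3.03988460e+00 -2.28616101e-03] toolyaw-pi 0.5083078945666708
```

The wrist view shows the mat mallet lined up with the tool: head top at (320,284), handle running up to (320,57). Head and handle sizes match the description (about 50×55 mm head, 20 mm handle). The brown one at top right is thicker, so it's the bigger one.

```bash
python3 -m jog '[0.6,-0.08,0.02,-1,0,0,0,0.6,0,0,-1,0,0,0,0.6,0,0,-1,0,0,0,0.6,0,0,-1,0,0,0,0.6,0,0,-1,0,0,0]'; python3 -m jog '[0.6,0,0,-0.7,0,0,0,0.6,0,0,-0.5,0,0,0,0.6,0,0,-0.4,0,0,0,0.6,0,0,0,0,0,0]'
```

```text
t: 8.77
tool_pos: [475.6, -386.9, 69.4]
tool_rot: [0.793, -3.04, -0.0]
ft_force: [0.4, -0.2, -0.2]
finger_gap: 0.601
grip_force: 0.0
t: 9.1
tool_pos: [474.7, -386.1, 20.3]
tool_rot: [0.793, -3.038, -0.006]
ft_force: [-0.5, -0.3, -0.3]
finger_gap: 0.602
grip_force: 0.0
```

```bash
python3 -m jog '[0.6,0,-0.18,0,0,0,0,0.6,0,0,0,0,0,0,0,0,0,0,0,0,0,0,0,0,0,0,0,0,0,0,0,0,0,0,0]'; python3 -m jog '[0,0,0,0,0,0,0,0,0,0,0,0,0,0,0,0,0,0,0,0,0]'
```

```text
t: 9.52
tool_pos: [475.8, -393.8, 23.5]
tool_rot: [-0.794, 3.039, -0.001]
ft_force: [0.2, 0.9, 9.1]
finger_gap: 0.223
grip_force: 59.6
t: 9.77
tool_pos: [476.0, -393.8, 23.6]
tool_rot: [-0.794, 3.039, -0.001]
ft_force: [-1.3, 1.6, 6.9]
finger_gap: 0.223
grip_force: 59.2
```

```bash
python3 -m jog '[0,0,0,0.3,0,0,0,0,0,0,0.6,0,0,0,0,0,0,1,0,0,0,0,0,0,1,0,0,0,0,0,0,1,0,0,0]'; python3 -m jog '[0,0,0.2,1,0,0,0,0,0,0.4,0,0,0,0,0,0,0.4,0,0,0,0,0,0,0,0,0,0,0]'
python3 - <<'E'
from h import *
c=r.camera("wrist");np.save("w4.npy",c,allow_pickle=True);save(c,"w4.png")
print(r.read_state()["torque"])
E
```

```text
t: 10.18
tool_pos: [475.2, -393.3, 141.5]
tool_rot: [0.794, -3.039, -0.001]
ft_force: [1.4, -1.3, -4.4]
finger_gap: 0.219
grip_force: 58.8
t: 10.52
tool_pos: [475.2, -361.1, 169.3]
tool_rot: [0.796, -3.038, -0.003]
ft_force: [0.6, 0.2, -5.6]
finger_gap: 0.226
grip_force: 59.0
[-0.07918603  0.16064726  0.02778107]
```

View pics/w4.png

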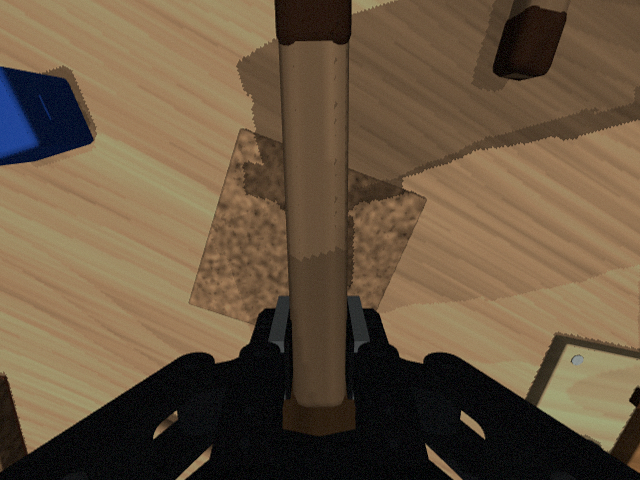

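Run:
```python
from h import *
from scipy.spatial.transform import Rotation as R
c3=np.load("w3.npy",allow_pickle=True).item();c=np.load("w4.npy",allow_pickle=True).item()
h=np.array([518.,-366.9,0]);j=ray(c3,319.5,95,51.5);L=np.linalg.norm((h-j)[:2]);print("junction dist",L)
T=np.array([475.2,-361.1,169.3]);d=np.array([.873,.487,0])
# before grasp: mallet grip at h-50d z39; tool at TCP(476,-393.8,23.6)
for drop in(0,5):
  for tilt in np.array([-.3,-.2,-.1,0,.1,.2,.3]):  # + = head down
    n=np.cross([0,0,1],d);Q=R.from_rotvec(n*tilt)
    g=T+[0,0,19-4-drop]
    pj=[proj(c,g+Q.apply(-(L-50)*d+12.5*np.array([0,0,1])+s*10*n)) for s in(-1,1)]
    hd=proj(c,g+Q.apply(50*d+[0,0,33]));hb=[proj(c,g+Q.apply(22*d+12.5*np.array([0,0,1])))]
    print(drop,tilt,np.round(pj,0).tolist(),np.round(hd),np.round(hb))
```

```text
junction dist 147.36159988372617
0 -0.3 [[289.0, 64.0], [347.0, 65.0]] [317. 534.] [[318. 408.]]
0 -0.2 [[287.0, 56.0], [349.0, 56.0]] [317. 531.] [[318. 409.]]
0 -0.1 [[285.0, 49.0], [352.0, 49.0]] [317. 526.] [[318. 409.]]
0 0.0 [[282.0, 45.0], [355.0, 45.0]] [317. 519.] [[318. 407.]]
0 0.1 [[278.0, 45.0], [358.0, 45.0]] [317. 511.] [[318. 406.]]
0 0.2 [[274.0, 50.0], [362.0, 50.0]] [317. 502.] [[318. 403.]]
0 0.3 [[270.0, 61.0], [366.0, 61.0]] [317. 492.] [[318. 400.]]
5 -0.3 [[290.0, 67.0], [346.0, 67.0]] [318. 517.] [[318. 399.]]
5 -0.2 [[288.0, 58.0], [348.0, 59.0]] [317. 515.] [[318. 399.]]
5 -0.1 [[286.0, 52.0], [351.0, 52.0]] [317. 511.] [[318. 399.]]
5 0.0 [[283.0, 49.0], [353.0, 49.0]] [317. 505.] [[318. 398.]]
5 0.1 [[280.0, 49.0], [356.0, 49.0]] [317. 498.] [[318. 397.]]
5 0.2 [[277.0, 54.0], [360.0, 54.0]] [317. 490.] [[318. 394.]]
5 0.3 [[273.0, 64.0], [364.0, 65.0]] [317. 480.] [[318. 392.]]
```

```bash
python3 -m jog '[0,-0.03,0.4,0,0,0,-0.2,0,-0.03,0.6,0,0,0,-0.2,0,-0.03,0.8,0,0,0,-0.2,0,-0.03,0.8,0,0,0,-0.2,0,-0.03,0.8,0,0,0,-0.2]'; python3 -m jog '[0,-0.03,0.8,0,0,0,-0.2,0,-0.03,0.8,0,0,0,-0.2,0,-0.03,0.8,0,0,0,-0.2,0,-0.03,0.8,0,0,0,-0.2,0,-0.03,0.8,0,0,0,-0.2]';  python3 -m jog '[0,-0.03,0.8,0,0,0,-0.2,0,-0.03,0.8,0,0,0,-0.2,0,-0.03,0.8,0,0,0,-0.2,0,-0.03,0.8,0,0,0,-0.2,0,-0.03,0.8,0,0,0,-0.2]'; python3 -m jog '[0,-0.03,0.8,0,0,0,-0.2,0,-0.03,0.8,0,0,0,-0.2,0,-0.03,0.8,0,0,0,-0.2,0,-0.03,0.8,0,0,0,-0.2,0,-0.03,0.8,0,0,0,-0.2]'; python3 -m jog '[0,-0.03,0.8,0,0,0,-0.1,0,-0.03,0.8,0,0,0,0,0,-0.03,0.7,0,0,0,0,0,0,0.4,0,0,0,0,0,0,0,0,0,0,0]'
```

```text
t: 10.98
tool_pos: [470.4, -260.5, 168.4]
tool_rot: [0.639, -3.074, -0.003]
ft_force: [1.3, -0.0, -4.1]
finger_gap: 0.223
grip_force: 59.2
t: 11.4
tool_pos: [465.9, -140.4, 168.6]
tool_rot: [0.485, -3.102, -0.002]
ft_force: [0.4, 0.4, -3.9]
finger_gap: 0.226
grip_force: 59.2
t: 11.82
tool_pos: [461.3, -20.6, 168.7]
tool_rot: [0.329, -3.122, -0.001]
ft_force: [-1.2, 0.1, -4.0]
finger_gap: 0.223
grip_force: 59.2
t: 12.23
tool_pos: [456.8, 99.3, 168.7]
tool_rot: [0.173, -3.135, 0.0]
ft_force: [0.6, -0.7, -3.8]
finger_gap: 0.224
grip_force: 59.2
t: 12.65
tool_pos: [454.4, 180.8, 168.8]
tool_rot: [0.162, -3.136, -0.0]
ft_force: [0.1, -0.2, -4.7]
finger_gap: 0.222
grip_force: 59.2
```

```bash
python3 -m jog '[0,0,0.32,-0.8,0,0,0,0,0,0,-0.8,0,0,0,0,0,0,-0.8,0,0,0,0,0,0,-0.4,0,0,0,0,0,0,0,0,0,0]';  python3 - <<'E'
from h import *
c=r.camera("scene");np.save("s2.npy",c,allow_pickle=True);u,v=proj(c,[494.6,194.5,50]);print(u,v,r.read_state()["tool_pos"])
d=np.array([.995,.1,0]);n=np.array([-.1,.995,0]);T=r.read_state()["tool_pos"];H=T+50*d+[0,0,-17.6]
cr=[max(0,int(u)-100),int(v)-75,int(u)+100,int(v)+75]
for a in(-1,1):
  for b in(-1,1): print(a,b,[( (np.array(proj(c,H+28*a*d+25*b*n+[0,0,z]))-cr[:2])*4).round() for z in(0,66)])
print("dogcrop",(np.array([u,v])-cr[:2])*4)
save(c,"s2.png",cr,4)
E
```

```text
t: 13.07
tool_pos: [453.3, 187.6, 83.0]
tool_rot: [0.158, -3.133, 0.002]
ft_force: [-0.9, 0.0, -5.1]
finger_gap: 0.224
grip_force: 59.1
428.14486908221403 233.40121748968514 [454.11673993 187.83613792  84.66991127]
-1 -1 [array([353., 279.]), array([368., 197.])]
-1 1 [array([412., 254.]), array([430., 173.])]
1 -1 [array([411., 328.]), array([429., 246.])]
1 1 [array([471., 302.]), array([491., 220.])]
dogcrop [400.57947633 301.60486996]
```

View pics/s2.png

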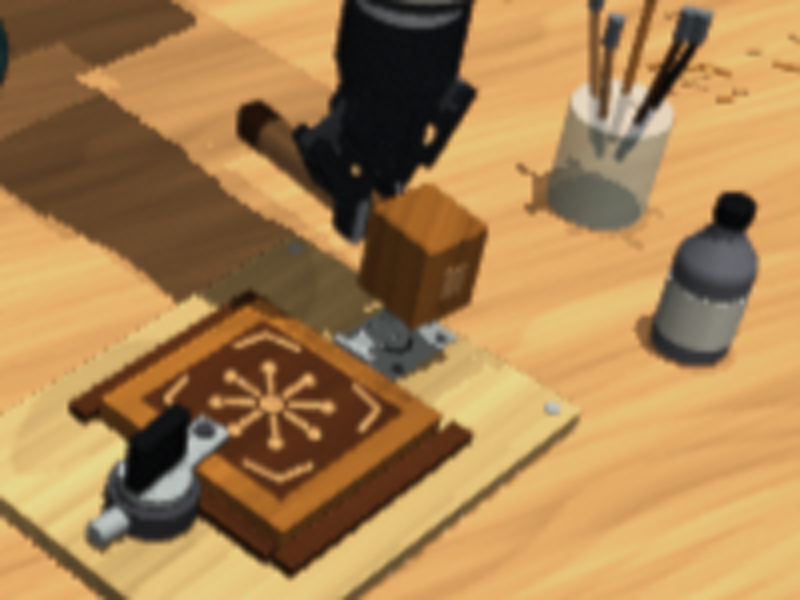

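Scene crop: the mallet is level with its head over the dog, and the head's corners are within a few pixels of prediction. The panel is clear of it. I'll press down now.

```bash
python3 -m jog '[0,0,0.08,-0.5,0,0,0,0,0,0,-0.3,0,0,0,0,0,0,-0.2,0,0,0]'; python3 -c "
from h import *
s=r.read_state();print(s['tool_pos'],s['ft_force'],s['torque'])"
```

```text
t: 13.37
tool_pos: [456.0, 191.1, 56.1]
tool_rot: [-0.158, 3.136, 0.0]
ft_force: [1.4, -0.3, -1.4]
finger_gap: 0.223
grip_force: 59.7
[456.00585218 191.10350466  56.08049841] [ 1.44121449 -0.33560946 -1.40448159] [ 0.01618217 -0.23992668 -0.01115917]
```

```bash
python3 -m jog '[0,0,0,-0.1,0,0,0,0,0,0,0,0,0,0]'; python3 -m jog '[0,0,0,-0.1,0,0,0,0,0,0,0,0,0,0]'
```

```text
t: 13.53
tool_pos: [454.9, 191.0, 52.6]
tool_rot: [0.159, -3.137, 0.0]
ft_force: [1.3, -0.7, -2.8]
finger_gap: 0.217
grip_force: 59.3
t: 13.7
tool_pos: [455.0, 191.4, 50.6]
tool_rot: [-0.159, 3.137, 0.001]
ft_force: [-4.5, -0.5, 12.3]
finger_gap: 0.228
grip_force: 61.5
```

```bash
python3 -m jog '[0,0,0,0.5,0,0,0,0,0,0,1,0,0,0,0,0,0,1,0,0,0,0,0,0,1,0,0,0,0,0,0,0.5,0,0,0]';  python3 - <<'E'
from h import *
c=r.camera("scene");np.save("s3.npy",c,allow_pickle=True)
save(c,"s3.png",[380,190,480,265],8)
for z in(50,35):print(z,(np.array(proj(c,[494.6,194.5,z]))-[380,190])*8)
E
```

```text
t: 14.12
tool_pos: [455.6, 191.4, 173.2]
tool_rot: [-0.159, 3.134, 0.001]
ft_force: [0.5, 0.2, -4.5]
finger_gap: 0.226
grip_force: 59.7
50 [385.15895266 347.20973992]
35 [377.62487489 382.25431412]
```

View pics/s3.png

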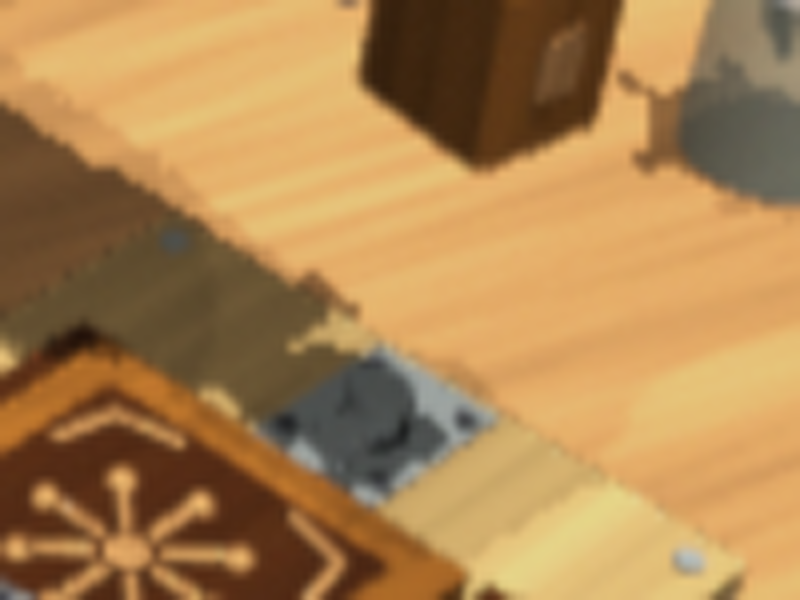

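The dog's round top sits at about (377,385), which matches z≈35, so it's caught below the panel's face. The panel is untouched, so I'll carry the mallet back.

```bash
python3 -m jog '[0,0.03,-0.3,0,0,0,0.2,0,0.03,-0.6,0,0,0,0.2,0,0.03,-0.8,0,0,0,0.2,0,0.03,-0.8,0,0,0,0.2,0,0.03,-0.8,0,0,0,0.2]'; python3 -m jog '[0,0.03,-0.8,0,0,0,0.2,0,0.03,-0.8,0,0,0,0.2,0,0.03,-0.8,0,0,0,0.2,0,0.03,-0.8,0,0,0,0.2,0,0.03,-0.8,0,0,0,0.2]'; python3 -m jog '[0,0.03,-0.8,0,0,0,0.2,0,0.03,-0.8,0,0,0,0.2,0,0.03,-0.8,0,0,0,0.2,0,0.03,-0.8,0,0,0,0.2,0,0.03,-0.8,0,0,0,0.2]'; python3 -m jog '[0,0.03,-0.8,0,0,0,0.2,0,0.03,-0.8,0,0,0,0.2,0,0.03,-0.8,0,0,0,0.2,0,0.03,-0.8,0,0,0,0.2,0,0.03,-0.8,0,0,0,0.2]'; python3 -m jog '[0,0.03,-0.8,0,0,0,0.1,0,0.03,-0.8,0,0,0,0,0,0.03,-0.8,0,0,0,0,0,0,-0.6,0,0,0,0,0,0,-0.4,0,0,0,0]';python3 -m jog '[0,0,0,0,0,0,0,0,0,0,0,0,0,0]'
```

```text
t: 14.58
tool_pos: [458.8, 91.3, 169.0]
tool_rot: [0.318, -3.124, -0.0]
ft_force: [0.8, 0.3, -4.7]
finger_gap: 0.225
grip_force: 59.6
t: 15.0
tool_pos: [463.4, -28.8, 169.1]
tool_rot: [0.473, -3.105, -0.0]
ft_force: [1.2, -0.6, -3.8]
finger_gap: 0.222
grip_force: 59.6
t: 15.42
tool_pos: [467.9, -148.8, 169.0]
tool_rot: [0.627, -3.077, -0.001]
ft_force: [-0.5, 0.8, -5.1]
finger_gap: 0.221
grip_force: 59.6
t: 15.83
tool_pos: [472.5, -268.7, 168.9]
tool_rot: [0.78, -3.042, -0.001]
ft_force: [1.1, -0.2, -4.8]
finger_gap: 0.223
grip_force: 59.6
t: 16.25
tool_pos: [475.2, -371.3, 168.6]
tool_rot: [0.793, -3.039, -0.001]
ft_force: [0.3, 0.7, -3.6]
finger_gap: 0.223
grip_force: 59.6
t: 16.42
tool_pos: [475.4, -369.5, 169.1]
tool_rot: [0.793, -3.039, -0.002]
ft_force: [-0.4, 1.1, -4.2]
finger_gap: 0.222
grip_force: 59.6
```

```bash
python3 -m jog '[0,-0.15,-0.25,-0.6,0,0,0,0,-0.15,-0.25,-1,0,0,0,0,0,0,-1,0,0,0,0,0,0,-1,0,0,0,0,0,0,-0.6,0,0,0]'; python3 -m jog '[0,0,0,-0.2,0,0,0,0,0,0,-0.15,0,0,0,0,0,0,0,0,0,0]'
```

```text
t: 16.83
tool_pos: [465.8, -382.4, 41.1]
tool_rot: [0.795, -3.038, -0.004]
ft_force: [-0.9, 0.5, -5.1]
finger_gap: 0.227
grip_force: 59.5
t: 17.08
tool_pos: [466.9, -384.2, 33.5]
tool_rot: [-0.795, 3.039, -0.0]
ft_force: [-0.8, -0.2, -4.1]
finger_gap: 0.22
grip_force: 59.5
```

```bash
python3 -m jog '[0,0,0,-0.12,0,0,0,0,0,0,-0.1,0,0,0,0,0,0,0,0,0,0]'; python3 -m jog '[0,0,0,-0.05,0,0,0,0,0,0,0,0,0,0]'
```

```text
t: 17.33
tool_pos: [466.9, -384.8, 27.0]
tool_rot: [-0.794, 3.039, -0.001]
ft_force: [-0.3, -0.4, -4.0]
finger_gap: 0.225
grip_force: 59.6
t: 17.5
tool_pos: [466.8, -384.8, 25.3]
tool_rot: [-0.794, 3.039, -0.0]
ft_force: [-0.2, 0.2, -4.6]
finger_gap: 0.222
grip_force: 59.6
```

```bash
python3 -m jog '[0,0,0,-0.05,0,0,0,0,0,0,0,0,0,0]'; python3 -m jog '[0,0,0,-0.04,0,0,0,0,0,0,0,0,0,0]'
```

```text
t: 17.67
tool_pos: [466.7, -384.7, 23.6]
tool_rot: [0.794, -3.04, -0.0]
ft_force: [0.2, 0.3, -4.8]
finger_gap: 0.224
grip_force: 59.6
t: 17.83
tool_pos: [466.7, -384.8, 23.0]
tool_rot: [-0.794, 3.039, -0.001]
ft_force: [-3.9, 1.7, 4.1]
finger_gap: 0.225
grip_force: 61.0
```

```bash
python3 -m jog '[0.15,0,0,0,0,0,0,0.3,0,0,0,0,0,0,0.6,0,0,0,0,0,0,0.6,0,0,0,0,0,0]'; python3 -m jog '[0.6,0,0,0.4,0,0,0,0.6,0,0,1,0,0,0,0.6,0,0,1,0,0,0,0.6,0,0,1,0,0,0,0.6,0,0,1,0,0,0]'; python3 -m jog '[0.6,-0.5,-0.3,1,0,0,0,0.6,-0.5,-0.3,1,0,0,0,0.6,-0.5,-0.3,0,0,0,0,0.6,-0.5,-0.3,0,0,0,0,0.6,0,0,0,0,0,0]'
python3 - <<'E'
from h import *
a=r.camera("wrist");b=r.camera("scene")
f=np.vstack([cv2.resize(a["frame"],(400,300)),cv2.resize(b["frame"][180:360,160:460],(400,240))])
cv2.imwrite("pics/end.png",f[:,:,::-1]);np.save("we.npy",a,allow_pickle=True)
s0=np.load("scene.npy",allow_pickle=True).item()
for l in["paint","brushes","gouge"]: print(l,[np.round(d["box"]) for d in r.look_for(b,l)[:1]])
E
```

```text
t: 18.17
tool_pos: [466.9, -384.9, 22.6]
tool_rot: [-0.794, 3.039, -0.001]
ft_force: [-0.1, 0.3, -0.4]
finger_gap: 0.575
grip_force: 0.0
t: 18.58
tool_pos: [466.6, -384.6, 156.0]
tool_rot: [-0.794, 3.039, -0.0]
ft_force: [0.4, -0.2, -0.5]
finger_gap: 0.599
grip_force: 0.0
t: 19.0
tool_pos: [405.0, -422.2, 215.1]
tool_rot: [0.791, -3.04, 0.002]
ft_force: [0.5, 0.5, -0.5]
finger_gap: 0.601
grip_force: 0.0
paint [array([506., 231.,  28.,  47.])]
brushes [array([485., 182.,  41.,  61.])]
gouge [array([285., 394., 103.,  46.])]
```

View pics/end.png

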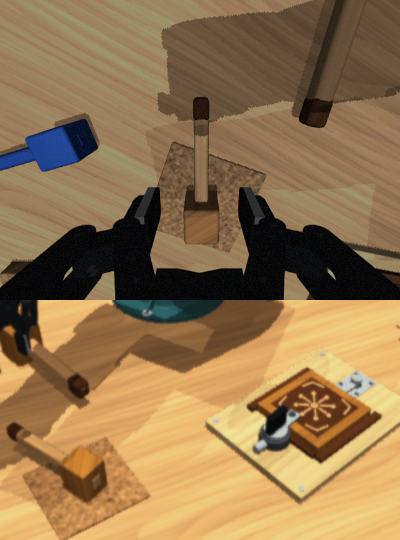

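The mallet stands upright with its head well on the mat, and the bottle, jar and gouge haven't moved. Before handing in, I'll check the dog's drop numerically.

Run:
```python
from h import *
a=np.load("scene.npy",allow_pickle=True).item();b=r.camera("scene")
def sh(u,v,w):
    u,v=int(u),int(v);t=a["frame"][v-w:v+w+1,u-w:u+w+1];s=b["frame"][v-w-8:v+w+9,u-w-8:u+w+9]
    m=cv2.matchTemplate(s,t,cv2.TM_CCOEFF_NORMED);_,k,_,l=cv2.minMaxLoc(m);return l[0]-8,l[1]-8,round(k,2)
print("expected",np.subtract(proj(b,[494.6,194.5,35.5]),proj(b,[494.6,194.5,50])))
u,v=proj(a,[494.6,194.5,50]);print("dog",sh(u,v,4),sh(u,v,5),"panel",sh(*proj(a,[529.7,74.9,38]),20))
```

```text
expected [-0.91061179  4.23568793]
dog (-1, 4, 0.83) (-1, 4, 0.83) panel (0, 0, 0.88)
```

```bash
python3 -c "
from workcell import r
print(r.close_job())"
```

```text
the job is handed in; nothing more can be done
None
```

The job is handed in at about 19 s of robot time: the clamp is locked over the panel, the mallet then knocked the stop dog down until it caught, and the mallet is back upright on its mat with the panel, bottle, jar and gouge where they were.

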